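# Load a brass blank into the engraver's nest with a flat paddle

## Robot

A 6-joint arm with a two-finger parallel gripper is mounted at the origin on the work surface. World frame = base frame: x ahead of the robot, y to its left, z up, the work surface at z = 0. Lengths are in m, angles in rad, forces in N, time in s.
With the tool pointing down it reaches from about 0.35 to 0.925 m from the base axis. Payload 6.4 kg.
Tool frame: the origin (TCP) lies midway between the tips of the shut fingers; the grasp point (between the pads) lies 19 mm behind it; y points along the fingers, z is the direction in which the jaws open and shut, and the axes are right-handed (so a half turn about y gives the same grasp; the last joint's range is limited). The gripper opens to 94 mm and grips with 3 to 60 N. Pads are 16 mm wide; open, the fingers measure 119 mm over their backs; the gripper's body (75 mm by 177 mm) begins 78 mm behind the grasp point.
Start: joints at [1.161, 0.245, 1.558, -0, 1.339, -0.174], TCP at [0.152, 0.632, 0.177] pointing down, gripper open.
Joint ranges: [-3.13, 3.13], [-1.02, 2.26], [0.13, 2.54], [-0.95, 4.09], [0.21, 2.88], [-2.74, 2.74]. Speed limits (rad/s): [2.57, 2.57, 3.14, 3.14, 3.14, 3.14].

## Interface

Orientations are given as a rotation vector (axis times angle).
In Python, from plant import r, optics gives the robot as it stands.
- The arm moves only by the shell command python3 -m crank 'ROWS' [FORCE]. ROWS is a JSON object of lists of equal length, an entry for each row: "dr": the turn, a rotation vector about the tool's x, y, z in degrees, a list of three; "dp": the shift along the tool's x, y, z in mm, a list of three; "jaw": the gripper's target within -1 to 1 (shut at 1, half-way at 0, fully open at -1). A call has 1 to 20 rows; each row shifts and turns the commanded pose from where the row before left it, along the tool's axes as they then stand; what a row does not reach is not made up. A row lasts 1/10 s, in which the tool goes at most 50 mm and 8.59 degrees, less where a joint would pass 70% of its speed; a pose out of reach is approached as far as the arm can. A call is refused whole if a number of a shift passes 50 or a number of a turn 8.59, either way. A call with a gripper value outside its range is refused whole. The fingers move at their own pace and stop on an object; FORCE is the grip in N (left out, the last holds). Time passes only in rows, so rows that do not move let the fingers close. It gives the time, the measured TCP pose, the force and the opening at its end, in the units of the state.
- r.sense(): the state, without advancing time (a new reading comes with each control period).
- optics.snapshot(name): name is "scene" or "top"; returns the picture (480x640x3 uint8, red, green, blue); there is no depth.
- optics.camera_params(name): a dict with "vfov" (degrees; the focal length in pixels is half the picture's height over the tangent of half this angle, whatever the lens; pixels are square), "cx", "cy" (the principal point, pixels), "distortion" ([k1, k2, p1, p2, k3] as OpenCV has them; the pictures are not rectified), "extrinsics" (4x4, takes a point from world to camera coordinates). Camera axes: x right, y up, looking along -z (the intrinsics and any distortion apply to the point x, -y, -z); pixel columns grow to the right and rows downward; lengths in m; the calibration is good to about 2 mm. A picture is of the moment at which its call begins. camera_params takes no time and is no camera call.
- r.close_job(): hands the job in, once; it reports no verdict.
The state is a dict: "t": time; "qpos": joint angles; "qvel": joint speeds; "tau": joint torques, N m; "ee_pos": TCP position; "eef_rot": TCP orientation; "force": force on the tool from outside, world axes, zero at the start; "ft_torque": the same for the moment, N m; "grip_width": opening from 0.0 (shut) to 1.0 (fully open).
Only numpy, scipy, OpenCV 4.12 (cv2) and the standard library are available. Lean on these libraries where they do the work, as an engineer would, in place of code of your own. Each camera call takes 0.05 s, during which the arm holds its last target. There are 200 camera calls.

## Task

Take the loading paddle by its upright grip, slip its blade under the round brass blank on the open rack, and carry the blank level on the blade, never touched by the fingers, to the engraver's nest. Set the blank on the nest's rails inside the wide mouth, slide it in with the paddle's lip until you feel it press firmly but gently against the cushioned stop, then draw the blade out from beneath and lay the paddle flat on the counter, clear of the nest and the rack. Never push hard on the rack or the nest, and leave everything else on the counter alone.

Things in the scene. Friction and masses are not known exactly. Their poses are not given: they have to be found in the camera images.
- paddle_grip (a point): centre of the loading paddle's black upright grip, a block 24 mm along the blade x 30 mm across x 70 mm high; the point is on its axis, 45 mm above the paddle's flat underside; x along the blade to its tip, z up. Paddle: loose, 160 g, lying flat on the counter at the start
- blank_mid (a point): centre (half-way up) of the round brass blank, a loose solid disc 50 mm across, 5 mm thick, about 65 to 105 g; z is its axis. It starts lying on the rack's rails, within 7 mm of their middle.
- rack: open wooden rack, fixed; origin mid underside, x along its rails, z up; 60 mm long (x), 68 wide (y). Two rails, tops 30 mm up, between them a straight slot 32 mm wide, open at both ends and down to a 6 mm floor. Enter the slot with the blade from the -x end
- nest: engraver's nest, aluminium, fixed; origin mid underside, x points inward from the mouth, z up; 120 mm long, 84 wide. Two rails, tops 30 mm up, slot 32 mm wide between, open at both ends, down to a 6 mm floor. Dark guide walls 10 mm high on the rails: 72 mm apart at the mouth (x=-60), narrowing to 54 at x=-5, then parallel
- nest_mouth (a point): on the nest's centre line, level with the rail tops (30 mm up), 32 mm from the nest's origin towards the mouth: a blank can be lowered here with about 5 mm to spare each side, clear of the stop; nest's axes
- padlock: small brass padlock standing on the counter, 45 mm wide; origin at the middle of its underside; a bystander, leave it alone
- tape: roll of blue tape, 100 mm across, 25 mm high; origin at the middle of its underside; a bystander, leave it alone
- driver: screwdriver lying on the counter; origin beneath its middle; a bystander, leave it alone
- lockcyl: steel lock cylinder standing on end, 30 mm across, 55 mm high; origin at the middle of its underside; a bystander, leave it alone
- cup: white cup, 76 mm across, 90 mm high; origin at the middle of its underside; a bystander, leave it alone
- blank: the same brass blank, origin at the centre of its underside
- paddle: the paddle, origin under the grip's centre. Steel blade from the grip's foot along +x: 24 mm wide, 3 mm thick, underside level with the grip's underside, tip 150 mm from the origin. Across its top a lip 5 mm high, front face 98 mm from the origin; a blank touching the lip has its centre 123 mm from the origin
- nest_stop (a point): fixed point of the nest on its centre line, rail-top level, 18 mm beyond its origin: the nearest place of the stop's rubber-faced cushion. The stop's setting is not measured: the cushion's face is 0 to 18 mm beyond this point, to be found by feel. Cushion: spring 3 N/mm, 6 mm travel, underside 2 mm above rail tops, so a lowered blade passes beneath
There are look-alikes about, which are no part of the job. Leave any black or purple look-alike of the rack alone.

How it is judged:
On the way, in this order (a step that is already met when the one before it is completed fails the run):
1. the blank is lifted off the rack on the paddle's blade: at least 10 mm above the rails, level, on the blade (height (world z) of blank_mid above 0.0425 m and contact force between blank and paddle above 0.1 N and angle between blank_mid's own z axis and vertical below 0.15 rad), for 0.2 s.
2. in the nest, the blank is pressed against the cushioned stop with more than 3 N, flat on the rails (contact force between blank and nest above 3 N and x of blank_mid in the frame of nest between -0.01 and 0.02 m and z of blank_mid in the frame of nest between 0.029 and 0.036 m and angle between blank_mid's own z axis and vertical below 0.1 rad), for 0.15 s.
At the end, for the whole second after the job is handed in: The blank lies flat (within 0.06 rad) and still on the nest's rails, centre within 5 mm of the nest's centre line and between x = -12 and 20 mm of the nest; the paddle lies flat and still on the counter, touching neither blank, nest nor rack (x of blank_mid in the frame of nest between -0.012 and 0.02 m and y of blank_mid in the frame of nest between -0.005 and 0.005 m and z of blank_mid in the frame of nest between 0.0305 and 0.0345 m and angle between each of blank_mid, paddle_grip's own z axis and vertical below 0.06 rad and linear speed of each of blank, paddle below 0.01 m/s and height (world z) of paddle_grip below 0.049 m and contact force between paddle and nest below 0.05 N and contact force between paddle and rack below 0.05 N and contact force between paddle and blank below 0.05 N).
It fails at once if the fingers or the arm touch the blank (contact force between any of the fingers, the arm and blank above 0.1 N).
It fails at once if the blank tips by more than 0.3 rad (angle between blank_mid's own z axis and vertical above 0.3 rad).
It fails at once if the blank falls below the rails (height (world z) of blank_mid below 0.026 m).
It fails at once if more than 15 N on the nest or the rack (contact force between any of nest, rack and anything else above 15 N).
It fails at once if a bystander is moved by more than 20 mm (distance of any of padlock, tape, driver, lockcyl, cup from where it was at the start of the episode above 0.02 m).
It also fails if it takes over 69 s, if anything falls off the work surface, if the arm or the gripper's body presses on something with over 40 N, if the wrist force passes 120 N, or if a joint passes its speed limit or range.

## Working session

There is one attempt and no reset: what is moved stays moved. The work goes in short steps, Python scripts to look and compute and a shell command to move; the robot and the scene stay as the last step left them, time stands still between calls to the robot, and variables do not carry over. Pictures are saved under pics/ and viewed, about 8 in all and at most 12, crops included, and the job is handed in when it is done.

```bash
mkdir -p pics; ls; python3 - <<'E'
from plant import r, optics
import cv2,json
for n in("scene","top"):
    p=optics.snapshot(n); cv2.imwrite(f"pics/{n}0.png",p[:,:,::-1]); c=optics.camera_params(n); print(n,{k:(v.tolist() if hasattr(v,'tolist') else v) for k,v in c.items()})
print(r.sense())
E
```

```text
pics
scene {'vfov': 50.895141401410044, 'cx': 319.7336607877599, 'cy': 243.33016589903335, 'distortion': [0.0011879648536132562, 0.0, 0.0, 0.0, 0.0], 'extrinsics': [[0.20544524723876878, 0.9786266294201641, 0.009064798769416661, -0.11444093516086455], [-0.5645934183710855, 0.11095052251109484, 0.8178778964408854, 0.2809763228137551], [0.799391344911273, -0.17314705236949277, 0.5753204115418663, -1.655832049403797], [0.0, 0.0, 0.0, 1.0]]}
top {'vfov': 46.8123322547378, 'cx': 326.35165209908484, 'cy': 243.55565422833163, 'distortion': [-0.020209700638817944, 0.0, 0.0, 0.0, 0.0], 'extrinsics': [[0.024697714819355458, -0.9996768622065242, 0.006016149235113366, 0.0014574653659014036], [0.9985176903402798, 0.024960156676922862, 0.048367475189184904, -0.5810190500508129], [-0.04850200985747647, 0.00481266533023312, 0.9988114903685301, -1.449161665082108], [0.0, 0.0, 0.0, 1.0]]}
{'t': 0.1, 'qpos': array([ 1.16089272e+00,  2.45704705e-01,  1.55887270e+00,  1.39404794e-05,
        1.33869056e+00, -1.74078637e-01]), 'qvel': array([ 0.00026566, -0.00076257, -0.00243857,  0.00028361, -0.00106541,
        0.00104443]), 'tau': array([ 1.15919920e-03, -4.16904294e+01, -3.15533173e+01,  6.87630451e-02,
        3.09431786e-02, -5.38020709e-05]), 'ee_pos': array([0.15161285, 0.63147827, 0.17619131]), 'eef_rot': array([-1.56445746,  0.18557188, -0.1847923 ]), 'force': array([-0.39194325,  0.86189321, -0.51928128]), 'ft_torque': array([-0.01640271,  0.00065806,  0.00323938]), 'grip_width': 0.9981802460731201}
```

View pics/top0.png

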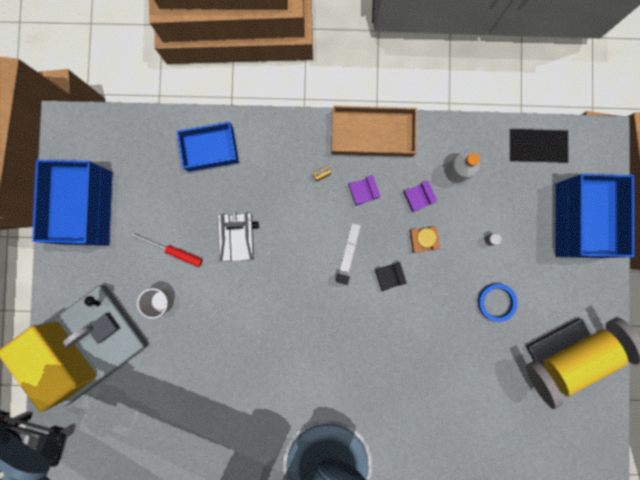

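View pics/scene0.png

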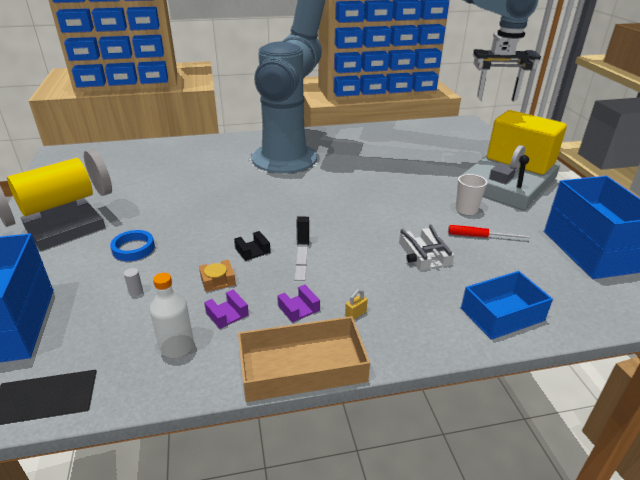

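Top view: the rack with the brass blank is at (425,239), the only wooden one. The look-alikes are black at (391,276) and purple at (364,190) and (420,196). The paddle grip is at (343,278) with its tip at (355,226), and the nest is at (236,237). I'll confirm these in one enlarged composite.

```bash
cat > h.py <<'E'
import numpy as np, cv2
from plant import r, optics
def K(n):
    c=optics.camera_params(n); f=240/np.tan(np.radians(c["vfov"])/2)
    return np.array([[f,0,c["cx"]],[0,f,c["cy"]],[0,0,1]]),np.array(c["distortion"]),np.array(c["extrinsics"])
def ray(n,uv):
    k,d,E=K(n); q=cv2.undistortPoints(np.array(uv,float).reshape(-1,1,2),k,d)[:,0]
    v=np.c_[q[:,0],-q[:,1],-np.ones(len(q))]@E[:3,:3]
    return -E[:3,:3].T@E[:3,3],v
def onz(n,uv,z):
    o,v=ray(n,uv); return o+v*((z-o[2])/v[:,2])[:,None]
def proj(n,P):
    k,d,E=K(n); P=np.atleast_2d(P)@E[:3,:3].T+E[:3,3]; P=P*[1,-1,-1]
    return cv2.projectPoints(P,np.zeros(3),np.zeros(3),k,d)[0][:,0]
E
python3 - <<'E'
import cv2,numpy as np
t=cv2.imread('pics/top0.png');s=cv2.imread('pics/scene0.png')
f=lambda i,x,y,w,h:cv2.resize(i[y:y+h,x:x+w],(400,300),interpolation=cv2.INTER_CUBIC)
cv2.imwrite('pics/c1.png',np.vstack([np.hstack([f(t,200,204,80,60),f(t,320,218,80,60+12-12)]),np.hstack([f(t,385,209,80,60),f(s,385,210,80,60)])]))
E
```

```text
(no output)
```

View pics/c1.png

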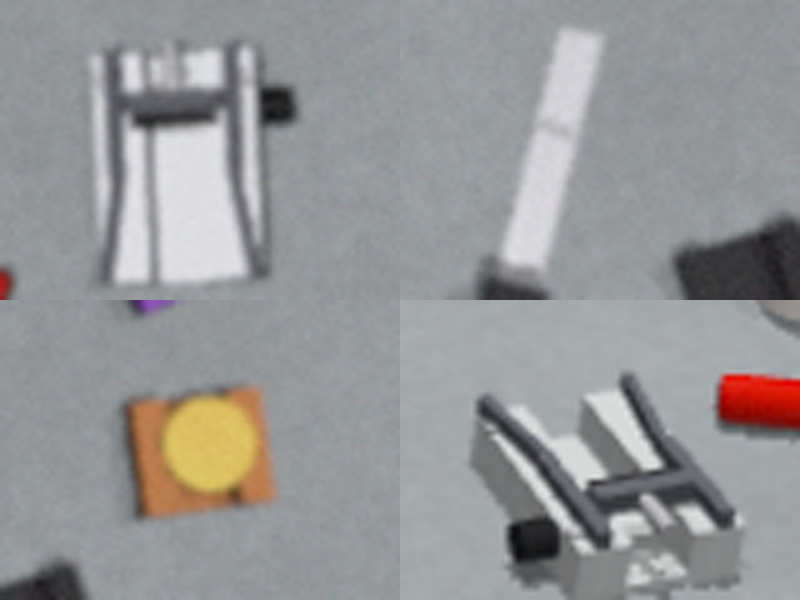

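```bash
python3 - <<'E'
import cv2,numpy as np
from h import *
t=cv2.imread('pics/top0.png')
def f(x,y,w=40,h=60,s=10):
    i=cv2.resize(t[y:y+h,x:x+w],(w*s,h*s),interpolation=cv2.INTER_CUBIC)
    for a in range(0,w,5):
        cv2.line(i,(a*s+5,0),(a*s+5,8 if a%10 else 16),(0,255,0),1)
        if a%10==0: cv2.putText(i,str(x+a),(a*s+5,28),0,.4,(0,255,0))
    for a in range(0,h,5):
        cv2.line(i,(0,a*s+5),(8 if a%10 else 16,a*s+5),(0,255,0),1)
        if a%10==0: cv2.putText(i,str(y+a),(0,a*s+5),0,.4,(0,255,0))
    return i
cv2.imwrite('pics/c2.png',np.hstack([f(217,207),f(405,207)]))
for n in("top","scene"): print(n,ray(n,[[0,0]])[0])
g=t.astype(int).sum(2)//3
for y in (216,222,228,244,250,256): print(y,g[y,214:264].tolist())
for x in (224,228,240,250): print(x,g[206:268,x].tolist())
hsv=cv2.cvtColor(t,cv2.COLOR_BGR2HSV)
for y in (230,239,248): print(y,hsv[y,408:444].tolist())
E
```

```text
top [0.50983455 0.02293365 1.47553298]
scene [ 1.50580654 -0.20588196  0.72386704]
216 [150, 146, 150, 160, 188, 196, 165, 117, 100, 116, 168, 209, 223, 204, 160, 149, 186, 193, 182, 176, 175, 157, 164, 199, 216, 217, 221, 222, 223, 204, 163, 114, 102, 143, 196, 206, 173, 125, 115, 134, 147, 145, 149, 150, 150, 152, 152, 150, 152, 145]
222 [152, 150, 142, 147, 174, 195, 173, 125, 98, 98, 120, 149, 161, 158, 135, 112, 110, 119, 122, 124, 129, 121, 115, 120, 116, 116, 120, 128, 121, 108, 98, 93, 94, 125, 174, 206, 190, 123, 53, 39, 36, 37, 43, 58, 93, 133, 150, 149, 149, 153]
228 [150, 150, 147, 142, 166, 204, 196, 141, 100, 98, 138, 164, 127, 73, 53, 46, 48, 69, 73, 72, 81, 88, 91, 93, 99, 106, 118, 124, 130, 163, 179, 139, 101, 115, 162, 204, 199, 133, 76, 61, 72, 72, 77, 89, 106, 129, 141, 151, 152, 152]
244 [151, 146, 145, 142, 147, 175, 198, 176, 125, 110, 150, 206, 225, 225, 213, 179, 150, 183, 218, 221, 223, 222, 221, 223, 222, 222, 223, 223, 222, 220, 223, 208, 174, 126, 115, 161, 206, 192, 139, 120, 141, 150, 152, 154, 154, 152, 154, 155, 153, 148]
250 [152, 148, 150, 142, 148
[... 2746 characters left out ...]
 206], [17, 146, 192], [13, 140, 180], [12, 88, 177], [6, 26, 159], [99, 11, 158], [103, 14, 159], [105, 13, 159], [100, 14, 160]]
248 [[101, 14, 143], [90, 9, 135], [102, 9, 136], [120, 6, 118], [14, 53, 96], [13, 143, 123], [12, 154, 164], [12, 147, 184], [13, 148, 189], [14, 151, 186], [13, 147, 187], [13, 149, 186], [12, 150, 180], [12, 148, 174], [13, 152, 168], [13, 149, 168], [13, 146, 169], [13, 147, 172], [14, 150, 172], [14, 156, 167], [13, 153, 162], [14, 151, 155], [13, 149, 137], [13, 144, 110], [13, 147, 104], [12, 148, 143], [13, 147, 167], [13, 137, 179], [12, 135, 176], [12, 128, 179], [12, 114, 177], [10, 76, 168], [8, 37, 160], [150, 2, 151], [98, 13, 154], [103, 12, 154]]
```

View pics/c2.png

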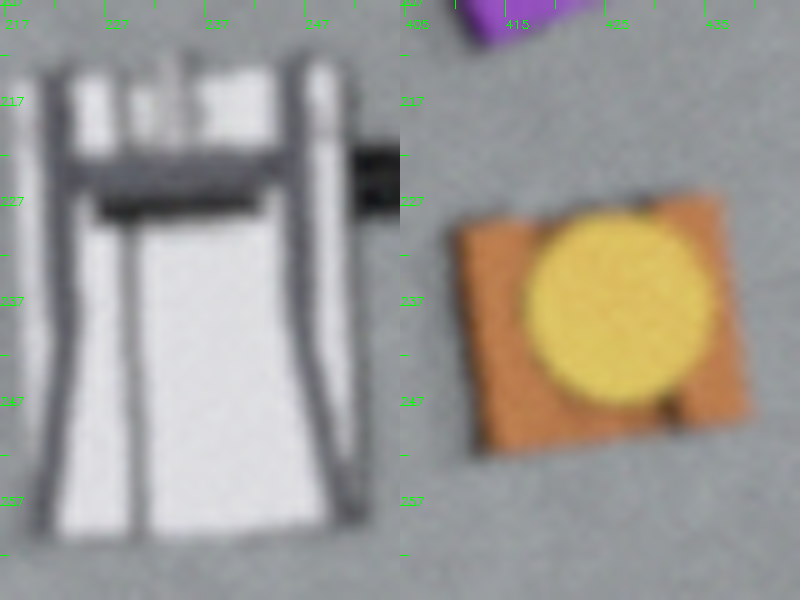

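The crop shows the wooden rack at corners (411,230), (437,226), (440,248) and (413,252), with its slot running vertically in the image. The blank is centred near (426,237). The nest's mouth is at the bottom, row 260, with its stop at rows 222-228, so both are entered from the robot's side. Next I'll measure the poses.

```bash
cat > meas.py <<'E'
from h import *
t=cv2.imread('pics/top0.png'); s=cv2.imread('pics/scene0.png'); hsv=cv2.cvtColor(t,cv2.COLOR_BGR2HSV)
def yawpose(o,a): return np.array([o[0],o[1],a])
# nest
c=onz("top",[[233.85,216],[234.4,228],[235.2,244],[235.45,250]],.036)[:,:2]
m=c.mean(0); d=np.linalg.svd(c-m)[2][0]; d*=np.sign(d[0])
e0=onz("top",[[228,259.65],[240,259.7]],[.03,.006])[:,:2]; e1=onz("top",[[240,214.0]],.03)[:,:2]
p0=((e0-m)@d).mean(); p1=((e1-m)@d)[0]
print("nest length",p1-p0,"line resid",(c-m)@[-d[1],d[0]])
nest=yawpose(m+d*(p0+p1)/2,np.arctan2(d[1],d[0]))
# rack corners TL TR BR BL
R=onz("top",[[410.9,229.7],[436.7,225.9],[439.8,248.0],[413.0,251.8]],.03)[:,:2]
print("rack sides",[np.linalg.norm(R[i]-R[(i+1)%4]) for i in range(4)])
v=(R[0]+R[1]-R[2]-R[3]); rack=yawpose(R.mean(0),np.arctan2(v[1],v[0]))
# blank
M=cv2.inRange(hsv,(19,110,190),(28,255,255)); M[:, :400]=0; M[:,450:]=0; M[:220]=0; M[260:]=0
k=max(cv2.findContours(M,0,1)[0],key=cv2.contourArea); mo=cv2.moments(M,True)
uv=[mo['m10']/mo['m00'],mo['m01']/mo['m00']]; blank=onz("top",[uv],.035)[0]; print("blank px",uv,"diam",2*np.sqrt(mo['m00']/np.pi)*2.594)
# paddle
M=cv2.inRange(t,(185,185,185),(255,255,255)); M[:, :335]=0; M[:,370:]=0; M[:215]=0; M[:][290:]=0
k=max(cv2.findContours(M,0,1)[0],key=cv2.contourArea); box=cv2.minAreaRect(k)
ys,xs=np.nonzero(M); P=onz("top",np.c_[xs,ys],.003)[:,:2]; pm=P.mean(0); pd=np.linalg.svd(P-pm)[2][0]; pd*=np.sign(pd[0])
q=(P-pm)@pd; w=(P-pm)@[-pd[1],pd[0]]; print("blade len",np.ptp(q)*1e3,"w",np.ptp(w)*1e3,"area",len(P)*2.655**2)
pad=yawpose(pm+pd*(q.max()+.001-.150),np.arctan2(pd[1],pd[0]))
# grip, dark
M=cv2.inRange(t,(0,0,0),(75,75,75)); M[:, :330]=0; M[:,360:]=0; M[:265]=0; M[292:]=0
ys,xs=np.nonzero(M); print("grip px",xs.mean(),ys.mean(),np.ptp(xs),np.ptp(ys),"at z.07",onz("top",[[xs.mean(),ys.mean()]],.07)[0])
def w(p,x,y,z): return [p[0]+x*np.cos(p[2])-y*np.sin(p[2]),p[1]+x*np.sin(p[2])+y*np.cos(p[2]),z]
for n in("nest","rack","pad"): print(n,np.round(globals()[n],4))
print("blank",np.round(blank,4),"in rack",w([0,0,-rack[2]],blank[0]-rack[0],blank[1]-rack[1],0))
E
python3 - <<'E'
from meas import *
pts=[w(nest,x,y,.03) for x in(-.06,.06) for y in(-.042,.042)]+[w(nest,x,y,.03) for x in(-.06,) for y in(-.016,.016)]+[w(rack,x,y,.03) for x in(-.03,.03) for y in(-.034,.034)]+[w(rack,-.03,y,.03) for y in (-.016,.016)]+[w(pad,.15,y,.003) for y in(-.012,.012)]+[w(pad,x,y,.07) for x in(-.012,.012) for y in(-.015,.015)]
b=cv2.resize(s[205:295,190:460],None,fx=2.96,fy=2.96*1,interpolation=cv2.INTER_CUBIC)
S=4; 
def crop(x,y,w_,h_,S):
    i=cv2.resize(s[y:y+h_,x:x+w_],None,fx=S,fy=S,interpolation=cv2.INTER_CUBIC)
    for p in proj("scene",pts): 
        q=tuple(int(v) for v in ((p-[x,y]+.5)*S)); cv2.circle(i,q,2,(0,255,0),-1)
    return i
A=crop(390,205,70,70,5.714); B=crop(195,240,50,50,8); C=crop(280,210,50,75,8)
A=cv2.resize(A,(400,400));cv2.imwrite('pics/c3.png',np.hstack([A,B[:400,:400]])); cv2.imwrite('pics/c3.png',np.vstack([np.hstack([A,B]),np.hstack([cv2.resize(C,(133,200)),np.zeros((200,667,3),np.uint8)])]))
E
```

```text
nest length 0.11812798563229404 line resid [-1.39061603e-05  3.77302732e-05 -5.95642492e-05  3.57401363e-05]
rack sides [np.float64(0.0685350972430779), np.float64(0.05842898501547285), np.float64(0.07099638109714199), np.float64(0.058085054294484864)]
blank px [426.615969581749, 237.425855513308] diam 47.46821549645068
blade len 127.38787641861249 w 23.362385611925635 area 2791.4138999999996
grip px 341.6179775280899 278.55056179775283 12 9 at z.07 [ 0.49040439 -0.02465621  0.07      ]
nest [0.5917 0.2543 0.0803]
rack [ 0.5988 -0.242   0.1333]
pad [ 0.4899 -0.0275 -0.2321]
blank [ 0.6023 -0.2449  0.035 ] in rack [np.float64(0.003054606346866549), np.float64(-0.003403159844546761), 0]
```

View pics/c3.png

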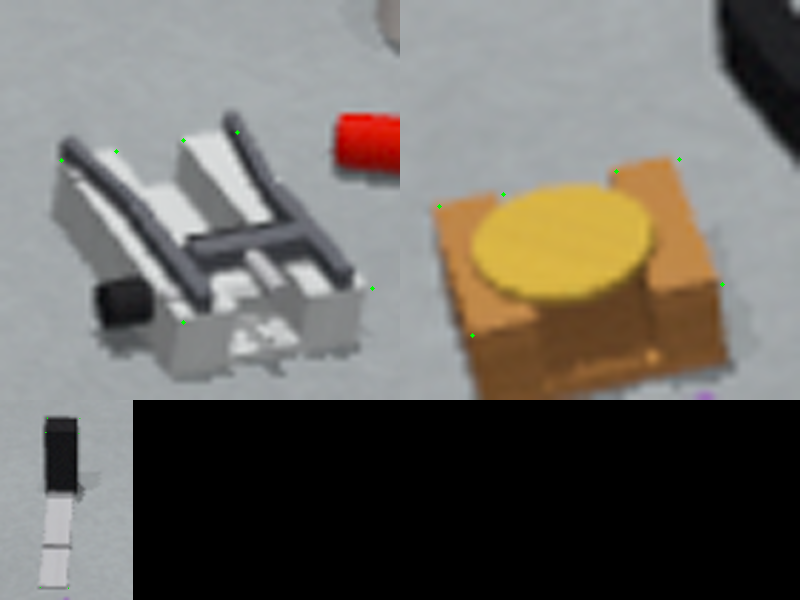

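The overlay agrees with the rack and nest mouth to about 1-2 mm. I chose the wooden rack because it is the only one that isn't black or purple and it holds the blank. I'll grip with the jaws closing along the blade, since that holds pitch best. Now I'll work out the approach.

```bash
cat > go.py <<'E'
import sys
from h import *
from scipy.spatial.transform import Rotation as Rn
# python3 go.py x y z yaw : remaining shift of the TCP in tool axes (mm) and turn (deg, tool axes); tool y down, z at yaw
def go(x,y,z,yaw,flip=0):
    s=r.sense(); R=Rn.from_rotvec(s["eef_rot"]); zz=np.array([np.cos(yaw),np.sin(yaw),0]); yy=np.array([0,0,-1.])
    T=Rn.from_matrix(np.c_[np.cross(yy,zz),yy,zz])
    d=np.array([x,y,z])-s["ee_pos"]
    print("t",round(s["t"],2),"tcp",np.round(s["ee_pos"]*1e3,1),"jaw",round(s["grip_width"]*94,1),"F",np.round(s["force"],1),"q6",round(s["qpos"][5],2))
    print(" dr",np.round(np.degrees((R.inv()*T).as_rotvec()),2),"dp now axes",np.round(R.inv().apply(d)*1e3,1),"dp after turn",np.round(T.inv().apply(d)*1e3,1))
if __name__=="__main__": go(*map(float,sys.argv[1:]))
E
python3 -c "
from h import *
from scipy.spatial.transform import Rotation as Rn
print(Rn.from_rotvec(r.sense()['eef_rot']).as_matrix().round(3))"
python3 go.py .4899 -.0272 .12 -.2321; python3 go.py .4899 -.0272 .12 2.9095
```

```text
[[ 0.972 -0.001  0.234]
 [-0.234 -0.002  0.972]
 [-0.    -1.    -0.002]]
t 0.1 tcp [151.6 631.5 176.2] jaw 93.8 F [-0.4  0.9 -0.5] q6 -0.17
 dr [9.000e-02 8.979e+01 6.000e-02] dp now axes [ 482.8   57.  -561.3] dp after turn [563.2  56.2 480.7]
t 0.1 tcp [151.6 631.5 176.2] jaw 93.8 F [-0.4  0.9 -0.5] q6 -0.17
 dr [ 6.000e-02 -9.021e+01 -9.000e-02] dp now axes [ 482.8   57.  -561.3] dp after turn [-563.2   56.2 -480.7]
```

```bash
python3 -m crank '{"dr":[[0,0,0],[0,0,0],[0,0,0],[0,0,0],[0,0,0],[0,0,0],[0,0,0],[0,0,0],[0,0,0],[0,0,0],[0,0,0],[0,0,0],[0,0,0],[0,0,0],[0,0,0],[0,0,0]],"dp":[[30,0,-35],[30,0,-35],[30,0,-35],[30,0,-35],[30,0,-35],[30,0,-35],[30,0,-35],[30,0,-35],[30,0,-35],[30,0,-35],[30,0,-35],[30,0,-35],[30,0,-35],[30,0,-35],[30,0,-35],[30,0,-35]],"jaw":[-1,-1,-1,-1,-1,-1,-1,-1,-1,-1,-1,-1,-1,-1,-1,-1]}' 60
python3 -m crank '{"dr":[[0,8.1,0],[0,8.1,0],[0,8.1,0],[0,8.1,0],[0,8.1,0],[0,8.1,0],[0,8.1,0],[0,8.1,0],[0,8.1,0],[0,8.1,0],[0,8.1,0],[0,0,0]],"dp":[[0,0,0],[0,0,0],[0,0,0],[0,0,0],[0,0,0],[0,0,0],[0,0,0],[0,0,0],[0,0,0],[0,0,0],[0,0,0],[0,0,0]],"jaw":[-1,-1,-1,-1,-1,-1,-1,-1,-1,-1,-1,-1]}'
python3 go.py .4899 -.0272 .021 -.2321
```

```text
t: 1.7
ee_pos: [0.488, -0.0265, 0.1769]
eef_rot: [-1.563, 0.186, -0.185]
force: [1.0, -0.3, -0.1]
grip_width: 0.997
t: 2.9
ee_pos: [0.4874, -0.0245, 0.1768]
eef_rot: [-1.098, 1.37, -1.369]
force: [0.3, 0.8, -0.8]
grip_width: 0.999
t 2.9 tcp [487.4 -24.5 176.8] jaw 93.9 F [ 0.3  0.8 -0.8] q6 -0.06
 dr [ 0.05  0.7  -0.  ] dp now axes [  2.1 155.8   3.1] dp after turn [  2.  155.8   3. ]
```

```bash
python3 -m crank '{"dr":[[0,0.7,0],[0,0,0],[0,0,0],[0,0,0],[0,0,0],[0,0,0],[0,0,0],[0,0,0],[0,0,0],[0,0,0],[0,0,0],[0,0,0],[0,0,0],[0,0,0],[0,0,0],[0,0,0]],"dp":[[2,0,3],[0,40,0],[0,40,0],[0,40,0],[0,24,0],[0,12,0],[0,0,0],[0,0,0],[0,0,0],[0,0,0],[0,0,0],[0,0,0],[0,0,0],[0,0,0],[0,0,0],[0,0,0]],"jaw":[-1,-1,-1,-1,-1,-1,-1,1,1,1,1,1,1,1,1,1]}' 55
python3 go.py .4899 -.0272 .021 -.2321
```

```text
t: 4.5
ee_pos: [0.4899, -0.0271, 0.021]
eef_rot: [-1.091, 1.379, -1.378]
force: [-2.0, 1.0, 1.1]
grip_width: 0.269
t 4.5 tcp [489.9 -27.1  21. ] jaw 25.3 F [-2.   1.   1.1] q6 -0.05
 dr [ 0.05 -0.01 -0.  ] dp now axes [ 0.1  0.  -0. ] dp after turn [ 0.1  0.  -0. ]
```

```bash
python3 -m crank '{"dr":[[0,0,0],[0,0,0],[0,0,0],[0,0,0],[0,-7,0],[0,-7,0],[0,-6.9,0],[0,0,0]],"dp":[[0,-10,0],[0,-25,0],[0,-30,0],[0,-14,0],[0,0,0],[0,0,0],[0,0,0],[0,0,0]],"jaw":[1,1,1,1,1,1,1,1]}'
python3 go.py .4057 -.2694 .100 .1333
```

```text
t: 5.3
ee_pos: [0.4899, -0.0271, 0.0999]
eef_rot: [-1.269, 1.112, -1.111]
force: [0.4, -0.5, -0.9]
grip_width: 0.252
t 5.3 tcp [489.9 -27.1  99.9] jaw 23.7 F [ 0.4 -0.5 -0.9] q6 -0.42
 dr [ 0.03 -0.06 -0.01] dp now axes [ 2.291e+02 -1.000e-01 -1.154e+02] dp after turn [ 2.289e+02 -1.000e-01 -1.156e+02]
```

```bash
python3 -m crank '{"dr":[[0,0,0],[0,0,0],[0,0,0],[0,0,0],[0,0,0],[0,0,0],[0,0,0],[0,0,0],[0,0,0],[0,0,0],[0,0,0],[0,0,0],[0,0,0]],"dp":[[10,0,-5],[29,0,-14.5],[30,0,-15],[30,0,-15],[30,0,-15],[30,0,-15],[30,0,-15],[30,0,-15],[10,0,-6],[0,25,0],[0,25,0],[0,5,0],[0,0,0]],"jaw":[1,1,1,1,1,1,1,1,1,1,1,1,1]}'
python3 go.py .4057 -.2694 .037 .1333
cat > blade.py <<'E'
import sys
from h import *
# measures the blade in both pictures: python3 blade.py name zu(m, underside) yaw
from scipy.spatial.transform import Rotation as Rn
def blade(name,zu):
    s=r.sense(); y=Rn.from_rotvec(s["eef_rot"]).as_matrix()[:,2]; yaw=np.arctan2(y[1],y[0]); o=s["ee_pos"][:2]
    d=np.array([np.cos(yaw),np.sin(yaw)]); nn=np.array([-d[1],d[0]])
    for n in("top","scene"):
        t=optics.snapshot(n)[:,:,::-1].copy(); cv2.imwrite(f"pics/{n}_{name}.png",t)
        M=cv2.inRange(t,(178,178,178),(255,255,255))
        reg=np.zeros_like(M); poly=[np.r_[o+d*a+nn*b,zu+.003] for a,b in((.03,-.025),(.165,-.025),(.165,.025),(.03,.025))]
        cv2.fillConvexPoly(reg,proj(n,np.array(poly)).astype(int),255); M&=reg
        ys,xs=np.nonzero(M)
        if len(xs)<30: print(n,"no blade",len(xs)); continue
        P=onz(n,np.c_[xs,ys],zu+.003)[:,:2]-o; a=P@d; b=P@nn
        k=np.polyfit(a,b,1); print(n,"px",len(xs),"along",np.round([a.min()*1e3,a.max()*1e3],1),"width",np.round(np.ptp(b-np.polyval(k,a))*1e3,1),"side offset at 0/123 mm",np.round(np.polyval(k,[0,.123])*1e3,1),"yaw err",round(k[0],4))
    print("yaw",yaw,"o",o)
if __name__=="__main__": blade(sys.argv[1],float(sys.argv[2]))
E
python3 blade.py a .016
```

```text
t: 6.6
ee_pos: [0.4053, -0.2686, 0.0444]
eef_rot: [-1.268, 1.113, -1.109]
force: [-0.2, 0.8, -1.1]
grip_width: 0.253
t 6.6 tcp [ 405.3 -268.6   44.4] jaw 23.8 F [-0.2  0.8 -1.1] q6 -0.95
 dr [ 0.08 -0.07 -0.12] dp now axes [0.9 7.4 0.3] dp after turn [0.9 7.4 0.3]
top px 90 along [123.3 151.7] width 24.5 side offset at 0/123 mm [-20.1  -5.7] yaw err 0.117
scene px 61 along [111.7 138.1] width 22.4 side offset at 0/123 mm [-17.7  -3.4] yaw err 0.1167
yaw 0.13203939922590283 o [ 0.40533101 -0.26857678]
```

```bash
python3 - <<'E'
import cv2,numpy as np
from h import *
a=cv2.imread('pics/top_a.png');b=cv2.imread('pics/scene_a.png')
f=lambda i,x,y:cv2.resize(i[y:y+90,x:x+60],(400,600),interpolation=cv2.INTER_CUBIC)
cv2.imwrite('pics/c4.png',np.hstack([f(a,395,215),f(b,190,210)]))
E
```

```text
(no output)
```

View pics/c4.png

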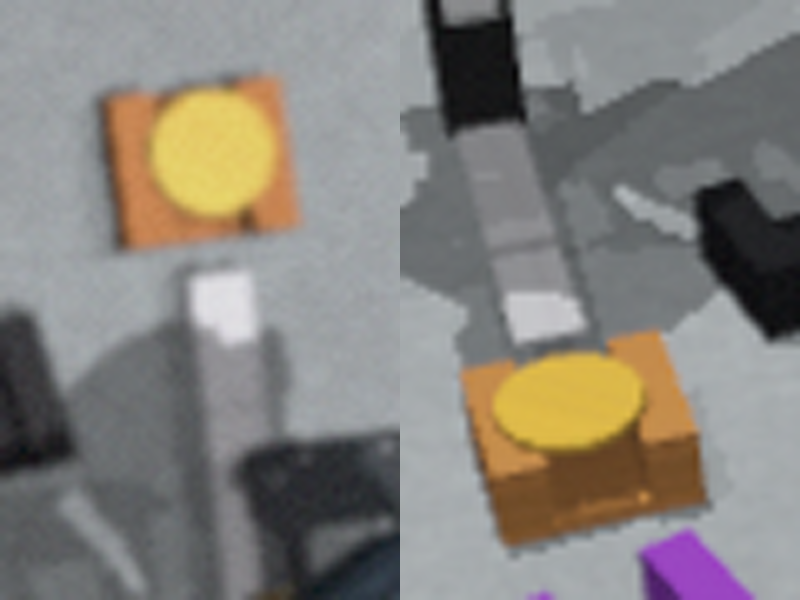

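The picture shows the blade parallel to the rack's edges, apparently 2-3 mm towards -y of the slot's centre line. The hand's shadow upset the mask. I'll check the bright tip rows only.

```bash
python3 - <<'E'
from meas import *
a=cv2.imread('pics/top_a.png').astype(float).mean(2)
dr=np.array([np.cos(rack[2]),np.sin(rack[2])])
def edge(p,lv,x0,inc):
    for i in range(len(p)-1):
        if (p[i]<lv)!=(p[i+1]<lv) : yield x0+i+(lv-p[i])/(p[i+1]-p[i])
for y in (257,258,259,260,261,262):
    e=list(edge(a[y,415:442],185,415,1)); P=onz("top",[[x,y] for x in e],.0264)[:,:2]
    print(y,np.round(e,1),[w([0,0,-rack[2]],*(q-rack[:2]),0)[:2] for q in P.round(4)])
h=cv2.cvtColor(cv2.imread('pics/top_a.png'),cv2.COLOR_BGR2HSV)
for y in(244,247):
    s_=h[y,405:445,1].astype(float); e=list(edge(s_,80,405,1)); v=h[y,405:445,2]
    P=onz("top",[[x,y] for x in e],.03)[:,:2]; print(y,np.round(e,1),v.tolist(),[w([0,0,-rack[2]],*(q-rack[:2]),0)[:2] for q in P])
E
```

```text
nest length 0.11812798563229404 line resid [-1.39061603e-05  3.77302732e-05 -5.95642492e-05  3.57401363e-05]
rack sides [np.float64(0.0685350972430779), np.float64(0.05842898501547285), np.float64(0.07099638109714199), np.float64(0.058085054294484864)]
blank px [426.615969581749, 237.425855513308] diam 47.46821549645068
blade len 127.38787641861249 w 23.362385611925635 area 2791.4138999999996
grip px 341.6179775280899 278.55056179775283 12 9 at z.07 [ 0.49040439 -0.02465621  0.07      ]
nest [0.5917 0.2543 0.0803]
rack [ 0.5988 -0.242   0.1333]
pad [ 0.4899 -0.0275 -0.2321]
blank [ 0.6023 -0.2449  0.035 ] in rack [np.float64(0.003054606346866549), np.float64(-0.003403159844546761), 0]
257 [423.6 432.6] [[np.float64(-0.04676975508661158), np.float64(0.008876410889171332)], [np.float64(-0.04932602056048969), np.float64(-0.014692965573244017)]]
258 [423.5 432.8] [[np.float64(-0.049333378770828246), np.float64(0.009321195787435226)], [np.float64(-0.0519694148533087), np.float64(-0.014842854240899442)]]
259 [423.5 432.8] [[np.float64(-0.051910297556478545), np.float64(0.009666868424712564
[... 574 characters left out ...]
6, 161, 158, 154, 146, 130, 103, 106, 151, 187, 199, 201, 201, 191, 184, 198, 218, 225, 230, 229, 231, 230, 230, 230, 231, 228, 225, 220, 213, 204, 199, 200, 200, 196, 181, 166, 168, 169, 171, 170] [[np.float64(-0.009600475956246433), np.float64(0.03673189037038514)], [np.float64(-0.01731787909117461), np.float64(-0.03420623578759572)]]
247 [412.3 439.3] [169, 170, 161, 150, 152, 144, 124, 101, 136, 181, 201, 196, 197, 201, 199, 190, 178, 171, 176, 184, 190, 191, 190, 187, 182, 159, 121, 122, 165, 192, 197, 198, 198, 195, 191, 172, 165, 165, 169, 169] [[np.float64(-0.017578946481314483), np.float64(0.03596280645394384)], [np.float64(-0.025239675905309678), np.float64(-0.034407283636999506)]]
```

```bash
python3 -m crank '{"dr":[[0,0,0],[0,0,0],[0,0,0],[0,0,0],[0,0,0]],"dp":[[-1.5,7.5,0],[0,0,10],[0,0,10],[0,0,5],[0,0,0]],"jaw":[1,1,1,1,1]}'
python3 -m crank '{"dr":[[0,0,0],[0,0,0],[0,0,0],[0,0,0],[0,0,0],[0,0,0]],"dp":[[0,0,8],[0,0,12],[0,0,12],[0,0,12],[0,0,4],[0,0,0]],"jaw":[1,1,1,1,1,1]}'
python3 - <<'E'
from meas import *
s=r.sense(); p=s["ee_pos"][:2]-rack[:2]; print("in rack",w([0,0,-rack[2]],*p,0),s["ee_pos"],s["force"],s["ft_torque"])
a=optics.snapshot("scene")[:,:,::-1]; b=optics.snapshot("top")[:,:,::-1]
f=lambda i,x,y,W,H:cv2.resize(i[y:y+H,x:x+W],(400,400),interpolation=cv2.INTER_CUBIC)
cv2.imwrite('pics/c5.png',np.hstack([f(a,190,235,60,60),f(b,395,215,60,60)]))
E
```

```text
t: 7.2
ee_pos: [0.4317, -0.2647, 0.038]
eef_rot: [-1.269, 1.11, -1.111]
force: [0.4, 0.5, -1.5]
grip_width: 0.253
t: 7.8
ee_pos: [0.4788, -0.2582, 0.0376]
eef_rot: [-1.269, 1.11, -1.11]
force: [-0.5, -0.1, -2.2]
grip_width: 0.251
nest length 0.11812798563229404 line resid [-1.39061603e-05  3.77302732e-05 -5.95642492e-05  3.57401363e-05]
rack sides [np.float64(0.0685350972430779), np.float64(0.05842898501547285), np.float64(0.07099638109714199), np.float64(0.058085054294484864)]
blank px [426.615969581749, 237.425855513308] diam 47.46821549645068
blade len 127.38787641861249 w 23.362385611925635 area 2791.4138999999996
grip px 341.6179775280899 278.55056179775283 12 9 at z.07 [ 0.49040439 -0.02465621  0.07      ]
nest [0.5917 0.2543 0.0803]
rack [ 0.5988 -0.242   0.1333]
pad [ 0.4899 -0.0275 -0.2321]
blank [ 0.6023 -0.2449  0.035 ] in rack [np.float64(0.003054606346866549), np.float64(-0.003403159844546761), 0]
in rack [np.float64(-0.12111845271865941), np.float64(-8.312318620272083e-05), 0] [ 0.4788025  -0.25816473  0.03758482] [-0.45140091 -0.13616275 -2.22446869] [-0.1049096   0.01713572  0.05404887]
```

View pics/c5.png

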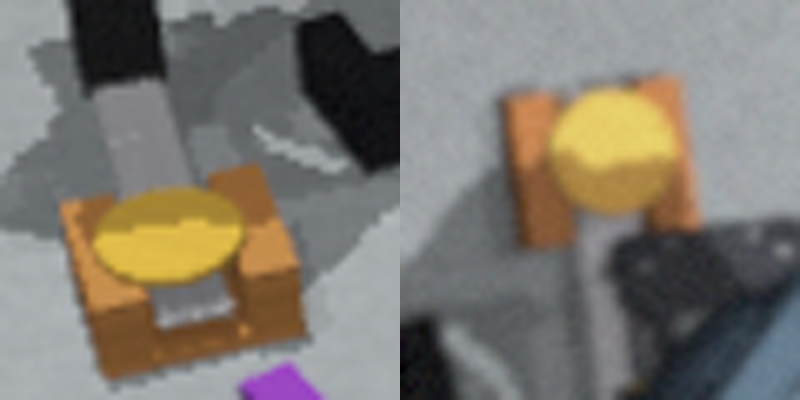

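```bash
python3 -m crank '{"dr":[[0,0,0],[0,0,0],[0,0,0],[0,0,0],[0,0,0],[0,0,0],[0,0,0],[0,0,0]],"dp":[[0,-4,0],[0,-4,0],[0,-2,0],[0,-1.5,0],[0,-1.5,0],[0,-1.5,0],[0,-1.5,0],[0,0,0]],"jaw":[1,1,1,1,1,1,1,1]}'
python3 -m crank '{"dr":[[0,0,0],[0,0,0],[0,0,0],[0,0,0],[0,0,0],[0,0,0],[0,0,0],[0,0,0],[0,0,0],[0,0,0],[0,0,0]],"dp":[[0,-1,0],[0,-2,0],[0,-4,0],[0,-4,0],[0,-4,0],[0,-4,0],[0,-4,0],[0,-3,0],[0,-2,0],[0,0,0],[0,0,0]],"jaw":[1,1,1,1,1,1,1,1,1,1,1]}'
python3 - <<'E'
from h import *
a=optics.snapshot("scene")[:,:,::-1]; b=optics.snapshot("top")[:,:,::-1]; cv2.imwrite('pics/top_b.png',b); cv2.imwrite('pics/scene_b.png',a)
f=lambda i,x,y,W,H:cv2.resize(i[y:y+H,x:x+W],(400,400),interpolation=cv2.INTER_CUBIC)
cv2.imwrite('pics/c6.png',np.hstack([f(a,190,225,60,60),f(b,395,215,60,60)]))
E
```

```text
t: 8.7
ee_pos: [0.4782, -0.2584, 0.0538]
eef_rot: [-1.269, 1.111, -1.111]
force: [0.3, 0.6, -2.4]
grip_width: 0.251
t: 9.8
ee_pos: [0.4781, -0.2583, 0.0815]
eef_rot: [-1.269, 1.111, -1.111]
force: [-0.9, -1.0, -2.2]
grip_width: 0.248
```

View pics/c6.png

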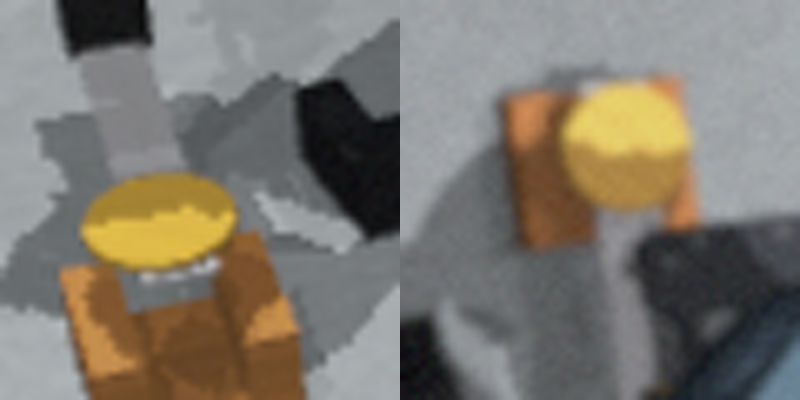

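The blank sits level and centred on the blade, clear of the rack. Next I carry it to above the nest mouth.

```bash
python3 go.py .4362 .2430 .0815 .083
```

```text
t 9.9 tcp [ 478.  -258.2   81.4] jaw 23.3 F [-0.5  0.4 -1.5] q6 -0.84
 dr [ 0.02  2.84 -0.02] dp now axes [-5.023e+02  1.000e-01  2.480e+01] dp after turn [-5.029e+02 -1.000e-01 -1.000e-01]
```

```bash
python3 -m crank '{"dr":[[0,0.8,0],[0,1.2,0],[0,0.8,0],[0,0,0],[0,0,0],[0,0,0],[0,0,0],[0,0,0],[0,0,0],[0,0,0],[0,0,0],[0,0,0],[0,0,0],[0,0,0],[0,0,0],[0,0,0],[0,0,0],[0,0,0],[0,0,0]],"dp":[[0,0,0],[0,0,0],[0,0,0],[-4,0,0],[-8,0,0],[-12,0,0],[-16,0,0],[-20,0,0],[-24,0,0],[-24,0,0],[-24,0,0],[-24,0,0],[-24,0,0],[-24,0,0],[-24,0,0],[-24,0,0],[-24,0,0],[-24,0,0],[-24,0,0]],"jaw":[1,1,1,1,1,1,1,1,1,1,1,1,1,1,1,1,1,1,1]}'
python3 -m crank '{"dr":[[0,0,0],[0,0,0],[0,0,0],[0,0,0],[0,0,0],[0,0,0],[0,0,0],[0,0,0],[0,0,0]],"dp":[[-24,0,0],[-24,0,0],[-20,0,0],[-20,0,0],[-16,0,0],[-12,0,0],[-8,0,0],[-4,0,0],[0,0,0]],"jaw":[1,1,1,1,1,1,1,1,1]}'
python3 go.py .4362 .2430 .0815 .083
```

```text
t: 11.8
ee_pos: [0.4499, 0.0667, 0.0816]
eef_rot: [-1.248, 1.147, -1.146]
force: [0.6, 1.2, -2.7]
grip_width: 0.251
t: 12.7
ee_pos: [0.4402, 0.1923, 0.0817]
eef_rot: [-1.248, 1.147, -1.147]
force: [0.7, -0.7, -3.1]
grip_width: 0.249
t 12.7 tcp [440.2 192.3  81.7] jaw 23.4 F [ 0.7 -0.7 -3.1] q6 0.09
 dr [0.   0.06 0.01] dp now axes [-50.8   0.2   0.2] dp after turn [-50.8   0.2   0.2]
```

```bash
python3 -m crank '{"dr":[[0,0,0],[0,0,0],[0,0,0],[0,0,0],[0,0,0],[0,0,0],[0,0,0],[0,0,0]],"dp":[[-4,0,0],[-8,0,0],[-12,0,0],[-12,0,0],[-8,0,0],[-5,0,0],[-2,0,0],[0,0,0]],"jaw":[1,1,1,1,1,1,1,1]}'
python3 go.py .4362 .2430 .0815 .083
python3 - <<'E'
from h import *
a=optics.snapshot("scene")[:,:,::-1]; b=optics.snapshot("top")[:,:,::-1]; cv2.imwrite('pics/top_c.png',b); cv2.imwrite('pics/scene_c.png',a)
f=lambda i,x,y,W,H:cv2.resize(i[y:y+H,x:x+W],(400,600),interpolation=cv2.INTER_CUBIC)
cv2.imwrite('pics/c7.png',np.hstack([f(b,207,207,60,90),f(a,390,180,60,90)]))
E
```

```text
t: 13.5
ee_pos: [0.436, 0.2431, 0.0816]
eef_rot: [-1.248, 1.147, -1.147]
force: [1.0, -0.3, -2.3]
grip_width: 0.247
t 13.5 tcp [436.  243.1  81.6] jaw 23.2 F [ 1.  -0.3 -2.3] q6 0.2
 dr [0.01 0.06 0.01] dp now axes [0.1 0.1 0.1] dp after turn [0.1 0.1 0.1]
```

View pics/c7.png

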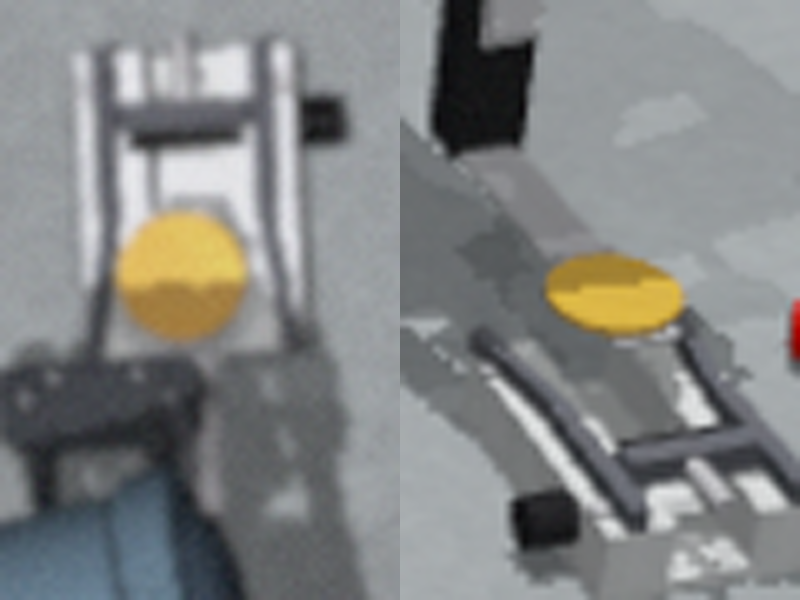

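```bash
cat > bl.py <<'E'
import sys,contextlib,io
with contextlib.redirect_stdout(io.StringIO()):
    from meas import *
nest=np.array([.5917,.2548,.083])
def blank(n,img,z,near):
    h=cv2.cvtColor(img,cv2.COLOR_BGR2HSV); M=cv2.inRange(h,(18,100,110),(30,255,255)); p=proj(n,[near])[0].astype(int)
    q=np.zeros_like(M); cv2.circle(q,tuple(int(v) for v in p),22,255,-1); M&=q
    N,L,S,C=cv2.connectedComponentsWithStats(M); i=1+np.argmax(S[1:,4]); return C[i],S[i,4],onz(n,[C[i]],z)[0]
def inn(p,f): return np.round(np.array(w([0,0,-f[2]],*(p[:2]-f[:2]),0)[:2])*1e3,1)
E
python3 - <<'E'
from bl import *
for k,near,z in(("b",[.605,-.242,.06],.0684),("c",[.56,.252,.06],.0686)):
    for n in("top","scene"):
        c,a,p=blank(n,cv2.imread(f"pics/{n}_{k}.png"),z if n=="top" else z-.0005,near); print(k,n,c.round(1),a,p.round(4),"rack",inn(p,rack),"nest",inn(p,nest))
        T=np.array([.4781,-.2583,.132]) if k=="b" else np.array([.436,.2431,.082]); print("  in tcp frame",inn(p,T))
# blade edges, scene c, rows; gradient profile
g=cv2.imread("pics/scene_c.png").astype(int).mean(2)
for y in (206,209,212): print(y,g[y,394:426].astype(int).tolist())
g=cv2.imread("pics/top_b.png").astype(int).mean(2)
for y in (253,257,261): print(y,g[y,415:445].astype(int).tolist())
E
```

```text
b top [428.1 236.4] 278 [ 0.6029 -0.2425  0.0684] rack [ 4.  -1.1] nest [ -30.  -496.5]
  in tcp frame [125.8  -0.8]
b scene [213.4 258. ] 275 [ 0.6041 -0.2455  0.0679] rack [ 4.7 -4.2] nest [ -29.1 -499.6]
  in tcp frame [126.6  -3.9]
c top [233.8 247.9] 273 [0.5613 0.2507 0.0686] rack [ 28.3 493.3] nest [-30.6  -1.6]
  in tcp frame [125.5  -2.7]
c scene [421.6 223.7] 195 [0.5617 0.2482 0.0681] rack [ 28.3 490.7] nest [-30.5  -4.1]
  in tcp frame [125.6  -5.3]
206 [117, 118, 119, 119, 120, 120, 130, 122, 134, 142, 141, 141, 133, 129, 127, 129, 130, 138, 149, 153, 153, 152, 155, 155, 156, 154, 153, 153, 153, 155, 155, 154]
209 [107, 106, 104, 106, 105, 107, 113, 115, 117, 109, 121, 136, 139, 130, 128, 126, 128, 127, 128, 132, 148, 155, 156, 156, 156, 158, 156, 155, 155, 155, 155, 157]
212 [108, 108, 108, 109, 109, 109, 109, 109, 108, 109, 102, 98, 109, 122, 127, 128, 128, 126, 126, 126, 128, 129, 137, 150, 154, 155, 157, 157, 159, 160, 159, 159]
253 [86, 90, 87, 89, 87, 91, 89, 96, 99, 108, 129, 140, 139, 119, 99, 65, 37, 46, 45, 55, 61, 55, 49, 44, 49, 49, 47, 47, 46, 49]
257 [92, 99, 93, 88, 95, 94, 89, 95, 97, 99, 107, 125, 127, 125, 115, 97, 60, 41, 45, 47, 51, 43, 50, 44, 47, 44, 46, 45, 46, 47]
261 [94, 94, 94, 96, 93, 86, 85, 87, 92, 100, 103, 112, 123, 135, 129, 125, 105, 80, 52, 43, 39, 42, 50, 42, 47, 51, 56, 64, 69, 65]
```

```bash
python3 - <<'E'
from bl import *
for L,Rr,y in((401.7,411.2,206),(403.9,413.6,209),(406.3,416.2,212)):
    P=onz("scene",[[L,y],[Rr,y]],.0636); print([inn(p,nest) for p in P])
# slot/rail edges in scene0 at mouth for comparison
for L,y in((411.0-.5,0),): pass
print("slot mouth corners predicted px",proj("scene",[w(nest,-.06,-.016,.03),w(nest,-.06,.016,.03)]).round(1))
s0=cv2.imread("pics/scene0.png").mean(2).astype(int)
for y in (230,232,234,236): print(y,s0[y,400:436].tolist())
E
```

```text
[array([-126.4,  -12.4]), array([-119.8,   11. ])]
[array([-111.3,  -13.1]), array([-104.6,   10.5])]
[array([-96.4, -13.4]), array([-89.6,  10.6])]
slot mouth corners predicted px [[410.  231.1]
 [421.7 229.1]]
230 [117, 80, 100, 110, 132, 157, 168, 173, 175, 176, 170, 167, 166, 167, 168, 167, 169, 170, 171, 169, 168, 139, 160, 205, 216, 216, 216, 217, 217, 216, 146, 56, 72, 105, 131, 159]
232 [111, 58, 52, 66, 98, 110, 155, 202, 214, 216, 201, 177, 170, 167, 166, 165, 165, 164, 164, 163, 164, 129, 115, 116, 180, 213, 217, 216, 217, 217, 217, 147, 56, 68, 103, 110]
234 [127, 127, 119, 98, 65, 53, 85, 105, 134, 198, 213, 215, 201, 175, 166, 168, 170, 170, 168, 165, 156, 124, 114, 116, 114, 156, 204, 217, 216, 215, 217, 217, 146, 56, 70, 104]
236 [127, 113, 107, 131, 137, 87, 53, 53, 85, 103, 133, 195, 210, 208, 181, 167, 170, 171, 172, 172, 147, 120, 116, 116, 116, 114, 113, 158, 207, 216, 215, 216, 218, 156, 71, 70]
```

```bash
python3 - <<'E'
from bl import *
for n,L in(("R",[[422.1,230],[423.8,232],[425.5,234],[427.1,236]]),("L",[[410.7,232],[412.5,234],[414.3,236]])):
    print(n,[inn(p,nest).tolist() for p in onz("scene",L,.03)])
E
```

```text
R [[-56.3, 15.1], [-46.9, 15.2], [-37.7, 15.3], [-28.7, 15.1]]
L [[-55.8, -16.1], [-46.5, -15.6], [-37.3, -15.1]]
```

```bash
python3 -m crank '{"dr":[[0,0,0],[0,0,0],[0,0,0],[0,0,0],[0,0,0],[0,0,0],[0,0,0],[0,0,0]],"dp":[[-0.7,2,-1.5],[0,4,0],[0,5,0],[0,5,0],[0,5,0],[0,3,0],[0,2,0],[0,0,0]],"jaw":[1,1,1,1,1,1,1,1]}'
python3 -m crank '{"dr":[[0,0,0],[0,0,0],[0,0,0],[0,0,0],[0,0,0],[0,0,0],[0,0,0],[0,0,0]],"dp":[[0,1.5,0],[0,1.5,0],[0,1.5,0],[0,1.5,0],[0,1.5,0],[0,1.5,0],[0,0.6,0],[0,0,0]],"jaw":[1,1,1,1,1,1,1,1]}'
python3 - <<'E'
from bl import *
s=r.sense(); print(s["ee_pos"],s["force"],s["ft_torque"],"tcp in nest",inn(s["ee_pos"],nest))
a=optics.snapshot("scene")[:,:,::-1]; b=optics.snapshot("top")[:,:,::-1]; cv2.imwrite('pics/top_d.png',b); cv2.imwrite('pics/scene_d.png',a)
for n,i in(("top",b),("scene",a)):
    c,A,p=blank(n,i,.035,[.56,.252,.035]); print(n,c,A,inn(p,nest))
f=lambda i,x,y,W,H:cv2.resize(i[y:y+H,x:x+W],(400,600),interpolation=cv2.INTER_CUBIC)
cv2.imwrite('pics/c8.png',np.hstack([f(b,207,207,60,90),f(a,390,190,60,90)]))
E
```

```text
t: 14.4
ee_pos: [0.4344, 0.2434, 0.0553]
eef_rot: [-1.248, 1.148, -1.147]
force: [-0.1, 0.1, -1.5]
grip_width: 0.248
t: 15.2
ee_pos: [0.4347, 0.2435, 0.0461]
eef_rot: [-1.247, 1.147, -1.147]
force: [0.4, 0.3, -1.6]
grip_width: 0.249
[0.43465191 0.24349565 0.04605208] [ 0.3775641   0.25015975 -1.58396858] [-0.07462463  0.08561384  0.03643477] tcp in nest [-157.4    1.8]
top [235.6255144  249.05761317] 243 [-32.3  -0.8]
scene [419.98947368 234.79473684] 190 [-31.7  -3.2]
```

View pics/c8.png

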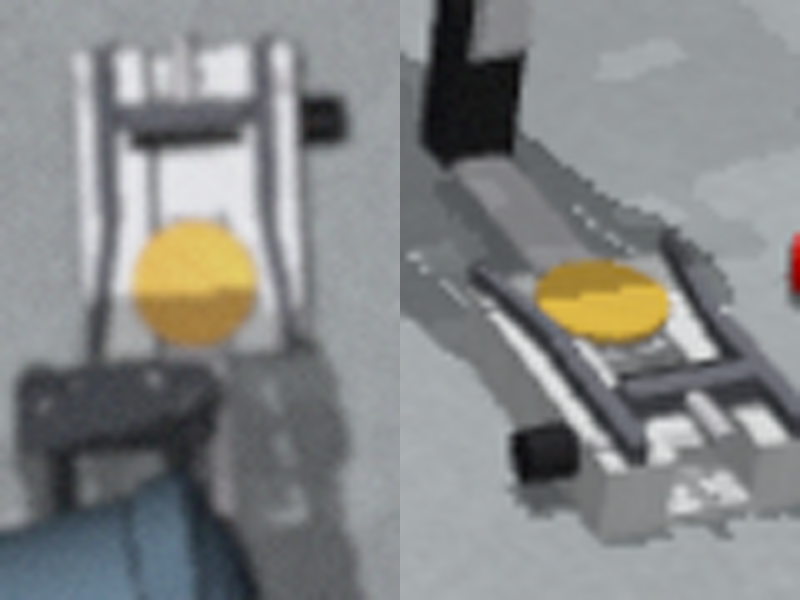

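The blank is flat on the rails, centred between the guide walls with the blade in the slot. Now I push in small typed steps, with a force guard between them.

```bash
cat > guard.py <<'E'
import sys
from bl import *
s=r.sense(); f=-(s["force"][0]*np.cos(nest[2])+s["force"][1]*np.sin(nest[2]))
print("   push %.1f N  z %.1f mm  tcp in nest"%(f,s["ee_pos"][2]*1e3),inn(s["ee_pos"],nest),"tq",s["ft_torque"].round(2)); sys.exit(f>2.5)
E
python3 -m crank '{"dr":[[0,0,0],[0,0,0],[0,0,0],[0,0,0],[0,0,0],[0,0,0]],"dp":[[0,0,2],[0,0,3],[0,0,3],[0,0,3],[0,0,2],[0,0,0]],"jaw":[1,1,1,1,1,1]}' >/dev/null && python3 guard.py && \
python3 -m crank '{"dr":[[0,0,0],[0,0,0],[0,0,0],[0,0,0],[0,0,0],[0,0,0]],"dp":[[0,0,2],[0,0,3],[0,0,3],[0,0,2],[0,0,1],[0,0,0]],"jaw":[1,1,1,1,1,1]}' >/dev/null && python3 guard.py && \
python3 -m crank '{"dr":[[0,0,0],[0,0,0],[0,0,0]],"dp":[[0,0,1],[0,0,1],[0,0,0]],"jaw":[1,1,1]}' >/dev/null && python3 guard.py && \
python3 -m crank '{"dr":[[0,0,0],[0,0,0],[0,0,0]],"dp":[[0,0,1],[0,0,1],[0,0,0]],"jaw":[1,1,1]}' >/dev/null && python3 guard.py && \
python3 -m crank '{"dr":[[0,0,0],[0,0,0],[0,0,0]],"dp":[[0,0,1],[0,0,1],[0,0,0]],"jaw":[1,1,1]}' >/dev/null && python3 guard.py && \
python3 -m crank '{"dr":[[0,0,0],[0,0,0],[0,0,0]],"dp":[[0,0,1],[0,0,1],[0,0,0]],"jaw":[1,1,1]}' >/dev/null && python3 guard.py && \
python3 -m crank '{"dr":[[0,0,0],[0,0,0],[0,0,0]],"dp":[[0,0,1],[0,0,1],[0,0,0]],"jaw":[1,1,1]}' >/dev/null && python3 guard.py
```

```text
push 0.1 N  z 46.1 mm  tcp in nest [-144.1    1.7] tq [-0.08 -0.   -0.05]False
```

```bash
sed -i 's/sys.exit(f>2.5)/sys.exit(int(f>2.5))/' guard.py
python3 -m crank '{"dr":[[0,0,0],[0,0,0],[0,0,0],[0,0,0],[0,0,0],[0,0,0]],"dp":[[0,0,2],[0,0,3],[0,0,3],[0,0,2],[0,0,1],[0,0,0]],"jaw":[1,1,1,1,1,1]}' >/dev/null && python3 guard.py && \
python3 -m crank '{"dr":[[0,0,0],[0,0,0],[0,0,0]],"dp":[[0,0,1],[0,0,1],[0,0,0]],"jaw":[1,1,1]}' >/dev/null && python3 guard.py && \
python3 -m crank '{"dr":[[0,0,0],[0,0,0],[0,0,0]],"dp":[[0,0,1],[0,0,1],[0,0,0]],"jaw":[1,1,1]}' >/dev/null && python3 guard.py && \
python3 -m crank '{"dr":[[0,0,0],[0,0,0],[0,0,0]],"dp":[[0,0,1],[0,0,1],[0,0,0]],"jaw":[1,1,1]}' >/dev/null && python3 guard.py && \
python3 -m crank '{"dr":[[0,0,0],[0,0,0],[0,0,0]],"dp":[[0,0,1],[0,0,1],[0,0,0]],"jaw":[1,1,1]}' >/dev/null && python3 guard.py && \
python3 -m crank '{"dr":[[0,0,0],[0,0,0],[0,0,0]],"dp":[[0,0,1],[0,0,1],[0,0,0]],"jaw":[1,1,1]}' >/dev/null && python3 guard.py
```

```text
push 0.8 N  z 46.1 mm  tcp in nest [-133.2    1.7] tq [-0.03  0.09 -0.01]
   push 0.5 N  z 46.1 mm  tcp in nest [-131.4    1.8] tq [-0.05  0.11  0.02]
   push -0.4 N  z 46.1 mm  tcp in nest [-129.3    1.7] tq [-0.07  0.08  0.02]
   push 3.4 N  z 45.9 mm  tcp in nest [-128.     1.8] tq [-0.16  0.64 -0.03]
```

```bash
python3 -m crank '{"dr":[[0,0,0],[0,0,0]],"dp":[[0,0,0],[0,0,0]],"jaw":[1,1]}' >/dev/null ; python3 guard.py
python3 - <<'E'
from bl import *
a=optics.snapshot("scene")[:,:,::-1]; b=optics.snapshot("top")[:,:,::-1]; cv2.imwrite('pics/top_e.png',b); cv2.imwrite('pics/scene_e.png',a)
for n,i in(("top",b),("scene",a)):
    c,A,p=blank(n,i,.035,[.588,.254,.035]); print(n,c,A,inn(p,nest))
E
python3 guard.py
```

```text
push 4.2 N  z 45.9 mm  tcp in nest [-128.     1.8] tq [-0.12  0.84 -0.02]
top [235.52290076 237.77099237] 262 [-2.9 -2. ]
scene [424.8404908  240.64417178] 163 [-5.6 -3.1]
   push 4.4 N  z 45.9 mm  tcp in nest [-127.9    1.8] tq [-0.14  0.83  0.01]
```

```bash
python3 -m crank '{"dr":[[0,0,0],[0,0,0],[0,0,0],[0,0,0],[0,0,0]],"dp":[[0,0,0.4],[0,0,0.4],[0,0,0],[0,0,0],[0,0,0]],"jaw":[1,1,1,1,1]}' >/dev/null ; python3 guard.py
python3 - <<'E'
from bl import *
a=optics.snapshot("scene")[:,:,::-1]; b=optics.snapshot("top")[:,:,::-1]
for n,i in(("top",b),("scene",a)):
    c,A,p=blank(n,i,.035,[.588,.254,.035]); print(n,c,A,inn(p,nest))
f=lambda i,x,y,W,H:cv2.resize(i[y:y+H,x:x+W],(400,400),interpolation=cv2.INTER_CUBIC)
cv2.imwrite('pics/c9.png',np.hstack([f(b,215,210,50,50),f(a,400,215,50,50)]))
E
```

```text
push 5.7 N  z 45.9 mm  tcp in nest [-127.4    1.8] tq [-0.12  1.14  0.01]
top [235.6329588  237.52434457] 267 [-2.3 -2.3]
scene [424.80246914 240.66666667] 162 [-5.6 -3.2]
```

View pics/c9.png

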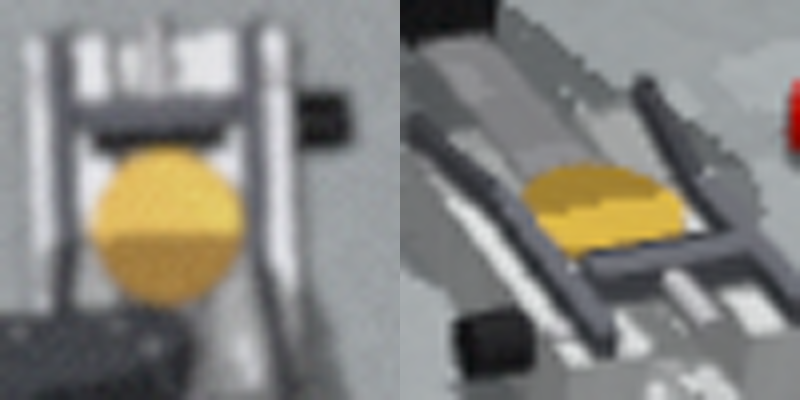

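The blank is seated against the cushion. The push rose from 4.2 to 5.7 N for 0.6 mm, which matches the spring, and the blank stays between the guide walls. Now I back off, lower slightly and withdraw.

```bash
python3 -m crank '{"dr":[[0,0,0],[0,0,0],[0,0,0],[0,0,0],[0,0,0],[0,0,0],[0,0,0],[0,0,0],[0,0,0],[0,0,0]],"dp":[[0,0,-0.5],[0,0,-0.5],[0,0,-0.5],[0,0,-0.5],[0,0,-1],[0,0,-2],[0,0,-2],[0,3,0],[0,3,0],[0,0,0]],"jaw":[1,1,1,1,1,1,1,1,1,1]}' >/dev/null; python3 guard.py
python3 -m crank '{"dr":[[0,0,0],[0,0,0],[0,0,0],[0,0,0],[0,0,0],[0,0,0]],"dp":[[0,0,-3],[0,0,-5],[0,0,-5],[0,0,-5],[0,0,-5],[0,0,-5]],"jaw":[1,1,1,1,1,1]}' >/dev/null; python3 guard.py
python3 -m crank '{"dr":[[0,0,0],[0,0,0],[0,0,0],[0,0,0],[0,0,0],[0,0,0],[0,0,0],[0,0,0],[0,0,0]],"dp":[[0,0,-8],[0,0,-10],[0,0,-10],[0,0,-10],[0,0,-10],[0,0,-10],[0,0,-10],[0,0,-5],[0,0,0]],"jaw":[1,1,1,1,1,1,1,1,1]}' >/dev/null; python3 guard.py
python3 - <<'E'
from bl import *
for n in("top","scene"):
    i=optics.snapshot(n)[:,:,::-1]; c,A,p=blank(n,i,.035,[.588,.254,.035]); print(n,c,A,inn(p,nest))
print(r.sense()["t"])
E
```

```text
push -0.1 N  z 39.4 mm  tcp in nest [-134.1    1.6] tq [-0.08  0.11  0.  ]
   push 0.8 N  z 40.1 mm  tcp in nest [-162.2    1.7] tq [-0.03  0.07 -0.02]
   push 0.7 N  z 40.0 mm  tcp in nest [-235.4    1.7] tq [-0.12  0.1  -0.  ]
top [235.53256705 237.98850575] 261 [-3.5 -2. ]
scene [424.59763314 240.32544379] 169 [-7. -3.]
20.9
```

```bash
python3 -m crank '{"dr":[[0,0,0],[0,0,0],[0,0,0],[0,0,0],[0,0,0],[0,0,0],[0,0,0],[0,0,0],[0,0,0],[0,0,0],[0,0,0],[0,0,0],[0,0,0]],"dp":[[10,0,0],[20,0,0],[20,0,0],[20,0,0],[10,0,0],[0,0,0],[0,5,0],[0,5,0],[0,4,0],[0,2,0],[0,1.5,0],[0,0.7,0],[0,0,0]],"jaw":[1,1,1,1,1,1,1,1,1,1,1,1,1]}'
```

```text
t: 22.2
ee_pos: [0.3644, 0.1574, 0.0218]
eef_rot: [-1.248, 1.147, -1.147]
force: [0.1, 0.0, -2.2]
grip_width: 0.254
```

```bash
python3 -m crank '{"dr":[[0,0,0],[0,0,0],[0,0,0],[0,0,0],[0,0,0],[0,0,0],[0,0,0],[0,0,0],[0,0,0],[0,0,0],[0,0,0],[0,0,0]],"dp":[[0,0.7,0],[0,0,0],[0,0,0],[0,0,0],[0,0,0],[0,0,0],[0,0,0],[0,0,0],[0,0,0],[0,0,0],[0,0,0],[0,0,0]],"jaw":[1,1,0,0,0,0,0,-0.5,-0.5,-0.5,-0.5,-0.5]}'
python3 -m crank '{"dr":[[0,0,0],[0,0,0],[0,0,0],[0,0,0],[0,0,0],[0,0,0],[0,0,0],[0,0,0],[0,0,0],[0,0,0],[0,0,0],[0,0,0],[0,0,0],[0,0,0],[0,0,0],[0,0,0],[0,0,0],[0,0,0]],"dp":[[0,-5,0],[0,-15,0],[0,-20,0],[0,-20,0],[0,-20,0],[0,-20,0],[0,-20,0],[0,-20,0],[0,-20,0],[40,0,0],[40,0,0],[40,0,0],[40,0,0],[40,0,0],[40,0,0],[40,0,0],[0,0,0],[0,0,0]],"jaw":[-0.5,-0.5,-0.5,-0.5,-0.5,-0.5,-0.5,-0.5,-0.5,-0.5,-0.5,-0.5,-0.5,-0.5,-0.5,-0.5,-0.5,-0.5]}'
python3 - <<'E'
from bl import *
a=optics.snapshot("scene")[:,:,::-1]; b=optics.snapshot("top")[:,:,::-1]
for n,i in(("top",b),("scene",a)):
    c,A,p=blank(n,i,.035,[.588,.254,.035]); print(n,c,A,inn(p,nest))
f=lambda i,x,y,W,H:cv2.resize(i[y:y+H,x:x+W],(400,400),interpolation=cv2.INTER_CUBIC)
cv2.imwrite('pics/c10.png',np.hstack([f(b,205,205,140,140),f(a,330,140,140,140)]))
E
```

```text
t: 23.4
ee_pos: [0.3643, 0.1573, 0.0212]
eef_rot: [-1.248, 1.147, -1.147]
force: [-0.6, 0.9, -0.2]
grip_width: 0.749
t: 25.2
ee_pos: [0.3875, -0.122, 0.1813]
eef_rot: [-1.246, 1.149, -1.148]
force: [-0.1, 0.0, 0.3]
grip_width: 0.749
top [235.54230769 238.01153846] 260 [-3.6 -2. ]
scene [424.59763314 240.32544379] 169 [-7. -3.]
```

View pics/c10.png

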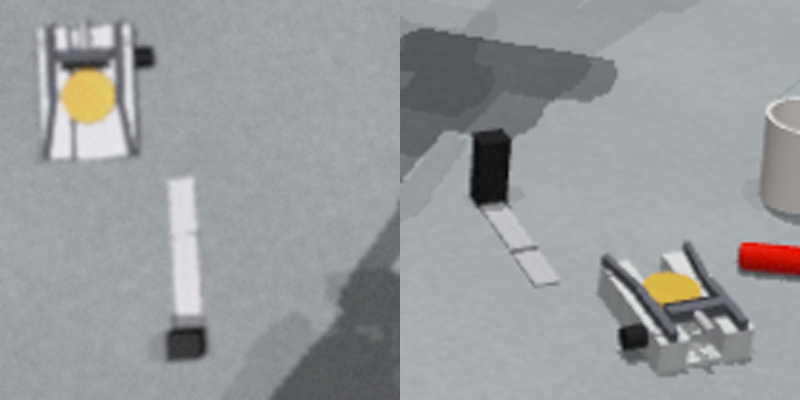

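The paddle lies flat with its grip upright, clear of the nest and rack. The blank rests in the nest, so I'm handing in.

```bash
python3 -c "
from plant import r
r.close_job(); print(r.sense()['t'])"
```

```text
the job is handed in; nothing more can be done
the job is handed in; nothing more can be done
```

I loaded the blank into the nest with the paddle and handed the job in just after the 25.2 s reading, against the 69 s limit. No verdict is reported.

**What I did:** I gripped the paddle by its upright grip, slid the blade under the blank on the wooden rack, and lifted the blank level. I carried it to the nest, set it on the rails inside the mouth, and pushed it in with the lip. The push held at 4.2 to 5.7 N and rose about 2.5 N/mm, which fits the cushion's spring. I then backed off, lowered the blade, drew it out, laid the paddle on the counter and moved the arm away.

**Last checks:**
- **Blank:** it looks flat on the rails, with its front edge at the cushion. It did not move between drawing the blade out and the final look.
- **Position:** the two cameras disagree slightly. The top camera puts the blank at x = -3.6, y = -2.0 mm in the nest, and the scene camera at x = -7.0, y = -3.0 mm. Both are within the limits.
- **Paddle:** it lies flat with its grip upright, clear of the nest and the rack.
- **Forces:** the largest push I measured on the nest was 5.7 N, and I read no contact force at the rack.
- **Bystanders:** I planned every path clear of them, but did not measure their positions again at the end.

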